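# Start the manipulator's hold-down bolt in its threaded boss

## Robot

A 7-joint arm with a two-finger parallel gripper is mounted at the origin on the work surface. World frame = base frame: x ahead of the robot, y to its left, z up, the work surface at z = 0. Lengths are in m, angles in rad, forces in N, time in s.
With the tool pointing down it reaches from about 0.4 to 0.85 m from the base axis. Payload 4.5 kg.
Tool frame: the origin (TCP) lies between the finger pads; the fingertips stand 11 mm ahead of it and the grasp point (between the pads) lies 8 mm behind it (r.nose_length is the distance from the TCP to the fingertips, in m); z points along the fingers, y is the line along which they close (so a half turn about z gives the same grasp; the last joint's range is limited). The gripper opens to 88 mm and grips with 3 to 60 N. Pads are 18 mm wide; open, the fingers measure 123 mm over their backs; the gripper's body (75 mm by 187 mm) begins 45 mm behind the grasp point.
Start: joints at [1.305, 0.689, -0.195, 1.565, 0.157, 0.902, -0.215], TCP at [0.185, -0.597, 0.25] pointing down, gripper open.
Joint ranges: [-3.01, 3.01], [-0.46, 2.08], [-1.47, 1.51], [0.13, 2.56], [-1, 4.14], [0.04, 2.09], [-2.66, 2.66]. Speed limits (rad/s): [2.57, 2.57, 3.14, 3.14, 3.14, 3.14, 3.14].

## Interface

Orientations are given as a unit quaternion [x, y, z, w].
In Python, from plant import get_state, snapshot, camera_model, r gives the robot as it stands.
- The arm moves only by the shell command python3 -m inch 'ROWS' [FORCE]. ROWS is text: rows parted by semicolons, each of 7 numbers parted by spaces: the opening, from -1 (shut) to 1 (fully open), then the shift along the tool's x, y, z in m, then the turn, a rotation vector about the tool's x, y, z in rad. A call has 1 to 20 rows; each row shifts and turns the commanded pose from where the row before left it, along the tool's axes as they then stand; what a row does not reach is not made up. A row lasts 1/12 s, in which the tool goes at most 41.7 mm and 7.16 degrees, less where a joint would pass 70% of its speed; a pose out of reach is approached as far as the arm can. A call is refused whole if a number of a shift passes 0.0417 or a number of a turn 0.125, either way. A call with a gripper value outside its range is refused whole. The fingers move at their own pace and stop on an object; FORCE is the grip in N (left out, the last holds). Time passes only in rows, so rows that do not move let the fingers close. It gives the time, the measured TCP pose, the force, the opening and the grip force at its end, in the units of the state.
- get_state(): the state, without advancing time (a new reading comes with each control period).
- snapshot(name): name is "side" or "top" or "wrist"; returns (picture, depth): 420x560x3 uint8, red, green, blue; 420x560 float32, m along the optical axis (not along the pixel's ray), 0 where there is no reading.
- camera_model(name): a dict with "intrinsics" (3x3 intrinsics, pixels), "view" (4x4, takes a point from world to camera coordinates). Camera axes: x right, y down, z forward; pixel columns grow to the right and rows downward; lengths in m; the calibration is good to about 2 mm. A picture is of the moment at which its call begins: read the wrist's pose just before it. camera_model takes no time and is no camera call; for the wrist camera it gives the pose at the moment of the call.
- r.finish_job(): hands the job in; it is judged then, once.
The state is a dict: "clock": time; "q": joint angles; "qd": joint speeds; "joint_torque": joint torques, N m; "tool_pos": TCP position; "eef_rot": TCP orientation; "contact_force": force on the tool from outside, world axes, zero at the start; "moment": the same for the moment, N m; "opening": opening from 0.0 (shut) to 1.0 (fully open); "finger_force": force on a finger pad.
Only numpy, scipy, OpenCV 4.12 (cv2) and the standard library are available. Lean on these libraries where they do the work, as an engineer would, in place of code of your own. Each camera call takes 0.05 s, during which the arm holds its last target. There are 200 camera calls.

## Task

Take the square-headed bolt out of the white holder and stand it upright in the threaded boss of the aluminium plate, resting on the start of the thread with the rib on its head facing the plate's upright fin. Then turn it backward (counter-clockwise from above) until you feel it drop into the thread, and from there turn it forward (clockwise) one full turn. Finish holding the started bolt by its head in the gripper, upright, and leave the other things where they are.

Things in the scene. Friction and masses are not known exactly. Their poses are not given: they have to be found in the camera images.
- bolt_head (a point): Centre of the bolt's square steel head (28 x 28 mm, 24 tall), 76 mm above the lower end of its round shank (19.4 mm across, tapered nose); 0.18 to 0.29 kg. z: up along the axis; x: to the side of the rib; the flats look along x and y. It stands upright at the start, nose in one hole of the holder. It turns freely in the thread and sinks by its own weight.
- bolt_rib (a point): The raised rib on the flat top of the bolt's head (13 x 5 mm, 4 mm tall), running from the axis to the edge of one flat; this point lies 12 mm from the axis along the bolt's x and 14 mm above bolt_head.
- bolt_stubs (a point): Where the bolt's thread begins, on its axis 52 mm under bolt_head: two stubs of 3 mm round bar stand out opposite each other along the bolt's x, 28.4 mm across their tips. They ride on the ridges in the boss. Right-handed two-start thread, 12 mm of travel a turn. The 24 mm of shank below guides the bolt into the bore.
- boss_mouth (a point): Centre of the boss's open mouth on its flat rim, 46 mm above the table. The boss is an upright tube, 42 mm outside and 30.4 mm inside, on a fixed aluminium plate 110 x 90 x 10 mm. Inside, two steel ridges (20.6 mm clear between them) wind down right-handed from the rim, starting on opposite sides. z up; x points to the fin.
- fin_top (a point): Top of the plate's upright fin, the mark: 6 mm thick, as tall as the boss, 20 to 44 mm out from the boss axis along the x of boss_mouth; this point is 32 mm out. With the rib facing it, the bolt rests on the ridges with bolt_head 51 to 52.5 mm above boss_mouth. Let go, it stays standing there, leaning up to 5 degrees.
- thread_mid (a point): Point on the boss axis 20 mm under the mouth. Turned backward (counter-clockwise from above) from the fin, the resting bolt rises slowly until its head is 53.5 mm above the mouth, then drops 6 mm to 47.5 after 30 to 75 degrees in all (differs every time). One turn forward from the drop sinks it 12 mm, to 35.5; the thread goes on about a quarter turn more.
- holder: white plastic block 60 x 150 mm, 25 mm tall, fixed; two holes, 45 mm either side of its centre along its y, 21 mm wide and 19 mm deep (floor 6 mm above the table). Origin under its centre.
- objective: bystander: small steel microscope objective, 30 mm wide, 46 mm tall, standing on the table; origin under its centre
- dishes: bystander: stack of two flat glass dishes, 63 mm wide, 29 mm tall; origin under its centre
- reagent: bystander: amber bottle, 52 mm wide, 110 mm tall; origin under its centre
- media_jar: bystander: white jar, 60 mm wide, 75 mm tall; origin under its centre
- spanner: bystander: steel spanner 160 mm long lying flat; origin under its middle
- tip_box: bystander: grey pipette-tip box 122 x 87 mm, 64 mm tall; origin under its centre
- dowel_mid (a point): bystander: plain steel dowel with a round head 28 mm wide and no rib, 57 mm long, standing upright in the other hole of the holder; this point is on its axis 30 mm above its lower end

How it is judged:
By the outcome, as a careful person would: the job done as asked, in the order asked, and still so for the second after the job is handed in, while the arm keeps its last pose, push and grip.
It also fails if it takes over 72 s, if anything falls off the work surface, if the arm or the gripper's body presses on something with over 40 N, if the wrist force passes 120 N, or if a joint passes its speed limit or range.

## Working session

There is one attempt and no reset: what is moved stays moved. The work goes in short steps, Python scripts to look and compute and a shell command to move; the robot and the scene stay as the last step left them, time stands still between calls to the robot, and variables do not carry over. Pictures are saved under pics/ and viewed, at most 10 in all, crops included, and the job is handed in when it is done.

```bash
mkdir -p pics; ls
cat > h.py <<'E'
import numpy as np, cv2
from scipy.spatial.transform import Rotation as R
from plant import get_state, snapshot, camera_model, r
def shot(name, fn=None):
    m=camera_model(name); p,d=snapshot(name)
    if fn: cv2.imwrite('pics/'+fn, p[:,:,::-1]); np.savez('pics/'+fn+'.npz',p=p,d=d,K=m['intrinsics'],V=m['view'])
    return p,d,np.array(m['intrinsics']),np.array(m['view'])
def world(u,v,z,K,V):
    c=np.linalg.inv(K)@np.stack([u,v,np.ones_like(u)]).astype(float)*z
    Vi=np.linalg.inv(V); return (Vi[:3,:3]@c).T+Vi[:3,3]
def cloud(d,K,V):
    v,u=np.indices(d.shape); return world(u.ravel(),v.ravel(),d.ravel(),K,V).reshape(*d.shape,3)
def onplane(u,v,z,K,V):
    Vi=np.linalg.inv(V); ray=Vi[:3,:3]@np.linalg.inv(K)@[u,v,1]; o=Vi[:3,3]
    return o+ray*(z-o[2])/ray[2]
def proj(p,K,V):
    c=V[:3,:3]@np.array(p)+V[:3,3]; q=K@c; return q[:2]/q[2]
E
python3 - <<'E'
from h import *
for n in('top','side'):
    p,d,K,V=shot(n,n+'0.png'); print(n,K.round(1).tolist(),np.linalg.inv(V)[:3].round(3).tolist())
a=cv2.imread('pics/top0.png');
s=get_state(); print(s)
E
```

```text
pics
top [[401.9, 0.0, 278.4], [0.0, 401.9, 215.5], [0.0, 0.0, 1.0]] [[0.006, -0.98, 0.198, 0.389], [-1.0, -0.005, 0.007, 0.025], [-0.005, -0.198, -0.98, 0.903]]
side [[391.4, 0.0, 279.2], [0.0, 391.4, 206.8], [0.0, 0.0, 1.0]] [[0.851, -0.347, 0.394, 0.21], [-0.525, -0.579, 0.624, -0.475], [0.012, -0.738, -0.675, 0.654]]
{'clock': 0.1, 'q': array([ 1.30479744,  0.68990453, -0.19450521,  1.56618564,  0.15732144,
        0.90252281, -0.21509754]), 'qd': array([ 0.00115073, -0.00183046,  0.00055132, -0.00365944, -0.00211352,
       -0.00076317, -0.00052759]), 'joint_torque': array([-2.92728670e-03, -5.28499281e+01, -1.27123699e+00, -1.53836739e+01,
       -5.24785719e-02,  1.98881324e-03,  7.30919351e-05]), 'tool_pos': array([ 0.18437046, -0.5966334 ,  0.24900159]), 'eef_rot': array([ 9.88780253e-01,  1.49375196e-01, -1.93015687e-04, -7.91077323e-04]), 'contact_force': array([-0.28415722,  0.02060125, -1.10445015]), 'moment': array([ 0.0048609 ,  0.00543091, -0.02296289]), 'finger_force': 0.0, 'opening': 1.001315043920698}
```

View pics/top0.png

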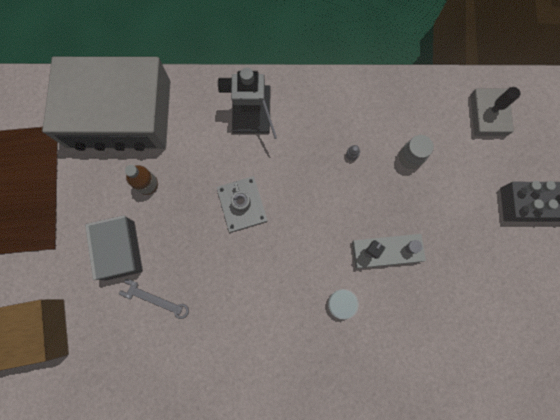

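View pics/side0.png

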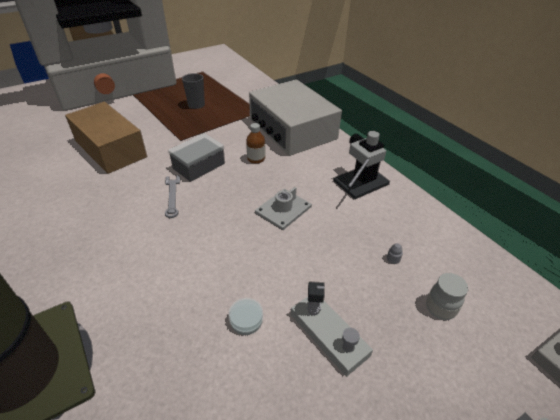

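The top view shows the bolt's square head near (375,249), the dowel near (414,246), the boss near (241,202) and the fin just above it near (236,188).

Run:
```python
from h import *
a=np.load('pics/top0.png.npz'); p,d,K,V=[a[k] for k in'pdKV']; P=cloud(d,K,V)
def rep(n,u0,u1,v0,v1,z0,z1):
    q=P[v0:v1,u0:u1].reshape(-1,3); q=q[(q[:,2]>z0)&(q[:,2]<z1)]
    if len(q)==0: print(n,'none');return
    print(n,len(q),q.mean(0).round(4),np.median(q,0).round(4),'box',cv2.minAreaRect((q[:,:2]*1000).astype(np.float32)))
rep('head',355,395,230,270,.088,.099)
rep('headall',355,395,230,270,.075,.11)
rep('rib',355,395,230,270,.0965,.11)
rep('dowel',400,430,230,262,.05,.075)
rep('holder',345,432,225,275,.018,.03)
rep('boss+fin',215,270,175,235,.038,.055)
rep('plate',210,275,170,240,.005,.016)
c=[cv2.resize(p[y-30:y+30,x-40:x+40,::-1],(400,300),interpolation=cv2.INTER_CUBIC) for x,y in((375,250),(241,202))]
im=np.hstack(c); cv2.imwrite('pics/crop.png',cv2.convertScaleAbs(im,alpha=1.5))
np.set_printoptions(linewidth=250)
print((P[230:262:2,355:395:2,2]*1000).round().astype(int))
print((P[184:216:2,225:258:2,2]*1000).round().astype(int))
```

```text
head 196 [ 0.485  -0.166   0.0937] [ 0.4846 -0.1662  0.0938] box ((485.2950439453125, -166.6669464111328), (27.658273696899414, 27.60484504699707), 54.659820556640625)
headall 223 [ 0.4845 -0.1652  0.0925] [ 0.4844 -0.165   0.0935] box ((485.1805725097656, -166.4562530517578), (27.865970611572266, 28.03937530517578), 54.64875411987305)
rib 12 [ 0.4887 -0.1663  0.0982] [ 0.4888 -0.1695  0.0979] box ((486.28033447265625, -163.4240264892578), (7.246175765991211, 28.34998893737793), 32.23877716064453)
dowel 152 [ 0.4945 -0.255   0.0621] [ 0.4947 -0.2548  0.0626] box ((494.5367431640625, -255.7013397216797), (26.736289978027344, 25.808324813842773), 15.477089881896973)
holder 1482 [ 0.4886 -0.2104  0.0248] [ 0.486  -0.2144  0.0248] box ((490.2845764160156, -211.65521240234375), (60.35085678100586, 150.83389282226562), 6.044723987579346)
boss+fin 250 [0.6003 0.1169 0.0445] [0.6003 0.1195 0.045 ] box ((603.8728637695312, 122.53861999511719), (59.19131851196289, 40.671142578125), 42.84181213378906)
plate 1506 [0.5944 0.1151 0.0101] [0.5891 0.1133 0.01  ] box ((594.4130859375, 125.86763000488
[... 1830 characters left out ...]
  8   7  45  48  45  36  37  41  43  46  11  11  10   9  13]
 [ 10   7  12  47  44  43  31   4   0  -1  42  45  46   8   9  11  10]
 [ 10  10   8  47  43  41  -3   1   1  -2  44  44  46   7  11  11  11]
 [ 10  11   6  47  45  41  -1   0   3   1  46  48  41  10  12   9   9]
 [  9   9   9  14  48  42  43  -1   3  42  46  46  32  13  11  11   9]
 [ 11   9   9   9  46  47  45  45  46  44  45  37  21   9  10  11  11]
 [  9  11   9  15   9  40  48  44  44  45  37  26   9  11   8  12  11]
 [903   9  12   9  13  12  21  32  30  31  19  10   8   8  11  10  12]
 [ 11  10  11  11  10  10  11  12  10  10   8  10  12   9  10   6   9]
 [ 11  13   7  11   7  12   9   6  11  12  10  10  12   9  11  10  11]]
```

View pics/crop.png

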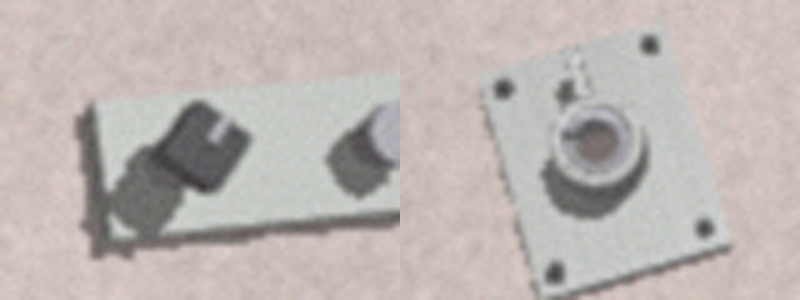

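```bash
cat >> h.py <<'E'
def delta(pos,yaw_y,z=None):
    """tool-frame shift and z-turn taking the TCP to pos with tool y along yaw_y(deg), tool down"""
    s=get_state(); T=R.from_quat(s['eef_rot']); y=np.radians(yaw_y)
    Y=np.array([np.cos(y),np.sin(y),0]); Z=np.array([0,0,-1.]); G=R.from_matrix(np.stack([np.cross(Y,Z),Y,Z],1))
    print('shift mm',(T.inv().apply(np.array(pos)-s['tool_pos'])*1000).round(2),'turn',(T.inv()*G).as_rotvec().round(3))
def st():
    s=get_state(); T=R.from_quat(s['eef_rot']).as_matrix()
    print('t',round(s['clock'],2),'pos',s['tool_pos'].round(4),'yawy',np.degrees(np.arctan2(T[1,1],T[0,1])).round(1),'tilt',np.degrees(np.arccos(-T[2,2])).round(2),'q7',np.degrees(s['q'][6]).round(1),'F',s['contact_force'].round(1),'M',s['moment'].round(2),'open',round(s['opening']*88,1),'ff',round(s['finger_force'],1))
E
python3 - <<'E'
from h import *
st(); delta([.485,-.1665,.2],-35.3)
a=np.load('pics/top0.png.npz'); d,K,V=a['d'],a['K'],a['V']; P=cloud(d,K,V).reshape(-1,3)
s=P[(abs(P[:,0]-.595)<.09)&(abs(P[:,1]-.12)<.09)]; pl=s[abs(s[:,2]-.010)<.005]
B=s[(s[:,2]>.041)&(s[:,2]<.05)]
from scipy.optimize import least_squares
f=lambda c:np.where(1,np.abs(np.hypot(*(B[:,:2]-c).T)-.0181),0).clip(0,.006)
c=least_squares(f,[.593,.117]).x; print('boss',c,np.median(B[:,2]))
fn=B[np.hypot(*(B[:,:2]-c).T)>.025]; print('fin',len(fn),fn.mean(0), np.degrees(np.arctan2(*(fn.mean(0)[:2]-c)[::-1])))
# plate edges: trim outliers by min area fit
q=pl[:,:2]; best=[]
for t in np.arange(0,90,.5):
    c_,s_=np.cos(np.radians(t)),np.sin(np.radians(t)); w=[np.ptp(np.percentile(q@v,[1,99])) for v in(np.array([c_,s_]),np.array([-s_,c_]))]
    best.append((w[0]*w[1],t,w))
print(min(best,key=lambda b:b[0]))
E
```

```text
t 0.1 pos [ 0.1844 -0.5966  0.249 ] yawy -72.8 tilt 0.09 q7 -12.3 F [-0.3  0.  -1.1] M [ 0.    0.01 -0.02] open 88.1 ff 0.0
shift mm [ 414.28 -322.05   49.46] turn [-0.002 -0.    -0.655]
boss [0.59689936 0.11585816] 0.04517663832076624
fin 22 [0.63046821 0.12616704 0.04605053] 17.07153281981586
(np.float64(0.009634177774304312), np.float64(18.0), [np.float64(0.10878860529086265), np.float64(0.08855870289490239)])
```

```bash
python3 -m inch '0.2 .0207 -.0161 .0020 0 0 0;0.2 .0207 -.0161 .0020 0 0 0;0.2 .0207 -.0161 .0020 0 0 0;0.2 .0207 -.0161 .0020 0 0 0;0.2 .0207 -.0161 .0020 0 0 0;0.2 .0207 -.0161 .0020 0 0 0;0.2 .0207 -.0161 .0020 0 0 0;0.2 .0207 -.0161 .0020 0 0 0;0.2 .0207 -.0161 .0020 0 0 0;0.2 .0207 -.0161 .0020 0 0 0;0.2 .0207 -.0161 .0020 0 0 0;0.2 .0207 -.0161 .0020 0 0 0;0.2 .0207 -.0161 .0020 0 0 0;0.2 .0207 -.0161 .0020 0 0 0;0.2 .0207 -.0161 .0020 0 0 0;0.2 .0207 -.0161 .0020 0 0 0;0.2 .0207 -.0161 .0020 0 0 0;0.2 .0207 -.0161 .0020 0 0 0;0.2 .0207 -.0161 .0020 0 0 0;0.2 .0207 -.0161 .0020 0 0 0' && python3 -m inch '0.2 0 0 0 0 0 -.11;0.2 0 0 0 0 0 -.11;0.2 0 0 0 0 0 -.11;0.2 0 0 0 0 0 -.11;0.2 0 0 0 0 0 -.11;0.2 0 0 0 0 0 -.105;.2 0 0 0 0 0 0'
python3 - <<'E'
from h import *
st(); delta([.485,-.1665,.1],-35.3)
p,d,K,V=shot('wrist','w1.png'); P=cloud(d,K,V)
q=P[(P[...,2]>.086)&(P[...,2]<.0965)&(np.hypot(P[...,0]-.485,P[...,1]+.1665)<.03)]
print(len(q),q.mean(0) if len(q) else 0, cv2.minAreaRect((q[:,:2]*1000).astype(np.float32)) if len(q) else 0)
E
```

```text
clock: 1.77
tool_pos: [0.4854, -0.166, 0.2094]
eef_rot: [0.989, 0.149, -0.0, -0.0]
contact_force: [0.5, 0.2, -0.0]
opening: 0.598
finger_force: 0.0
clock: 2.35
tool_pos: [0.4847, -0.1673, 0.2094]
eef_rot: [0.888, 0.461, -0.0, -0.0]
contact_force: [-0.1, 0.9, 0.2]
opening: 0.605
finger_force: 0.0
t 2.35 pos [ 0.4847 -0.1673  0.2094] yawy -35.2 tilt 0.05 q7 -38.4 F [-0.1  0.9  0.2] M [ 0.01 -0.04 -0.02] open 53.2 ff 0.0
shift mm [ 8.000e-01 -1.000e-01  1.094e+02] turn [-0.001 -0.     0.003]
1102 [ 0.48600072 -0.1635225   0.09358272] ((485.79351806640625, -164.8122100830078), (27.553749084472656, 27.74740219116211), 55.90964889526367)
```

View pics/w1.png

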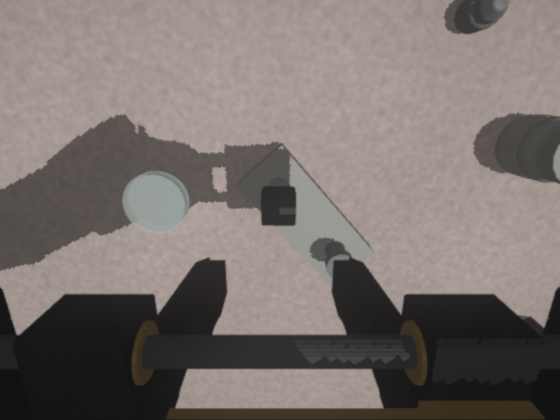

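The wrist view shows the bolt head at (278,205), with its rib pointing image-right at (288,211). That agrees with the measured yaw of about −35°. Next: descend and grip.

```bash
python3 - <<'E'
from h import *
delta([.4855,-.1657,.074],-34.8)
E
python3 -m inch '.2 .0003 0 .02 0 0 0;.2 0.0003 0.0005 .025 0 0 0;.2 0 0.0005 .025 0 0 0;.2 0 0 .025 0 0 0;.2 0 0 .02 0 0 0;.2 0 0 .012 0 0 0;.2 0 0 .008 0 0 0;.2 0 0 0 0 0 0;.2 0 0 0 0 0 0'
python3 -c "
from h import *
st();delta([.4855,-.1657,.074],-34.8)"
```

```text
shift mm [  1.7   -0.2  135.44] turn [-0.001 -0.    -0.011]
clock: 3.15
tool_pos: [0.4863, -0.1673, 0.0748]
eef_rot: [0.888, 0.459, -0.0, 0.0]
contact_force: [0.2, 0.2, -0.4]
opening: 0.595
finger_force: 0.0
t 3.15 pos [ 0.4863 -0.1673  0.0748] yawy -35.4 tilt 0.02 q7 -44.2 F [ 0.2  0.2 -0.4] M [ 0.01 -0.05  0.01] open 52.4 ff 0.0
shift mm [ 0.85 -1.58  0.79] turn [ 0.    0.   -0.01]
```

```bash
python3 -m inch '.2 .0008 -.0012 .0006 0 0 0;-.2 0 0 0 0 0 0;-.35 0 0 0 0 0 0;-.6 0 0 0 0 0 0;-1 0 0 0 0 0 0;-1 0 0 0 0 0 0;-1 0 0 0 0 0 0;-1 0 0 0 0 0 0;-1 0 0 0 0 0 0' 30
python3 -c "
from h import *
st()"
```

```text
clock: 3.9
tool_pos: [0.4859, -0.1661, 0.0745]
eef_rot: [0.888, 0.459, 0.0, 0.0]
contact_force: [-0.1, 0.5, 5.5]
opening: 0.318
finger_force: 30.0
t 3.9 pos [ 0.4859 -0.1661  0.0745] yawy -35.3 tilt 0.04 q7 -44.3 F [-0.1  0.5  5.5] M [-0.02  0.07 -0.01] open 28.0 ff 30.0
```

```bash
python3 -m inch '-1 0 0 -.005 0 0 0;-1 0 0 -.01 0 0 0;-1 0 0 -.02 0 0 0;-1 0 0 -.02 0 0 0;-1 0 0 -.02 0 0 0;-1 0 0 -.02 0 0 0;-1 0 0 0 0 0 0'
python3 -c "
from h import *
st();delta([.597,.1159,.17],17.5)"
```

```text
clock: 4.48
tool_pos: [0.4873, -0.1664, 0.1725]
eef_rot: [0.888, 0.459, 0.002, 0.002]
contact_force: [-0.6, 0.5, -1.8]
opening: 0.319
finger_force: 30.0
t 4.48 pos [ 0.4873 -0.1664  0.1725] yawy -35.3 tilt 0.34 q7 -40.7 F [-0.6  0.5 -1.8] M [-0.05 -0.08  0.01] open 28.0 ff 30.0
shift mm [293.78 -73.73   2.77] turn [ 0.006  0.001 -0.922]
```

```bash
python3 -m inch '-1 .01 -.0025 0 0 0 0;-1 .02 -.005 0 0 0 0;-1 .022 -.0055 0 0 0 0;-1 .022 -.0055 0 0 0 0;-1 .022 -.0055 0 0 0 0;-1 .022 -.0055 0 0 0 0;-1 .022 -.0055 0 0 0 0;-1 .022 -.0055 0 0 0 0;-1 .022 -.0055 0 0 0 0;-1 .022 -.0055 0 0 0 0;-1 .022 -.0055 0 0 0 0;-1 .022 -.0055 0 0 0 0;-1 .022 -.0055 0 0 0 0;-1 .015 -.0035 0 0 0 0;-1 .007 -.002 0 0 0 0;-1 0 0 0 0 0 0' && python3 -m inch '-1 0 0 0 0 0 -.115;-1 0 0 0 0 0 -.115;-1 0 0 0 0 0 -.115;-1 0 0 0 0 0 -.115;-1 0 0 0 0 0 -.115;-1 0 0 0 0 0 -.115;-1 0 0 0 0 0 -.115;-1 0 0 0 0 0 -.115;-1 0 0 0 0 0 0;-1 0 0 0 0 0 0' >/dev/null
python3 - <<'E'
from h import *
st();delta([.597,.1159,.17],17.5)
for n in('top','side','wrist'):
    p,d,K,V=shot(n,n+'2.png'); P=cloud(d,K,V)
    m=(P[...,2]>.041)&(P[...,2]<.05)&(np.hypot(P[...,0]-.60,P[...,1]-.117)<.06); print(n,m.sum(),P[m].mean(0).round(4))
a=cv2.imread('pics/wrist2.png');b=cv2.imread('pics/side2.png')
b=cv2.resize(b[90:240,190:390],(560,420)); cv2.imwrite('pics/c2.png',cv2.resize(np.vstack([a,b]),(420,600)))
E
```

```text
clock: 5.82
tool_pos: [0.5948, 0.1195, 0.1677]
eef_rot: [0.887, 0.461, -0.001, -0.001]
contact_force: [-0.9, 1.2, -2.1]
opening: 0.313
finger_force: 30.0
t 6.65 pos [0.5948 0.1147 0.1683] yawy 17.1 tilt 0.13 q7 -23.7 F [ 0.3 -0.6 -2.6] M [-0.01 -0.06  0.04] open 27.7 ff 30.0
shift mm [ 0.49  2.42 -1.7 ] turn [-0.002  0.001 -0.006]
top 20 [0.5878 0.1281 0.0442]
side 160 [0.5999 0.1171 0.0447]
wrist 1584 [0.6013 0.1206 0.045 ]
```

View pics/c2.png

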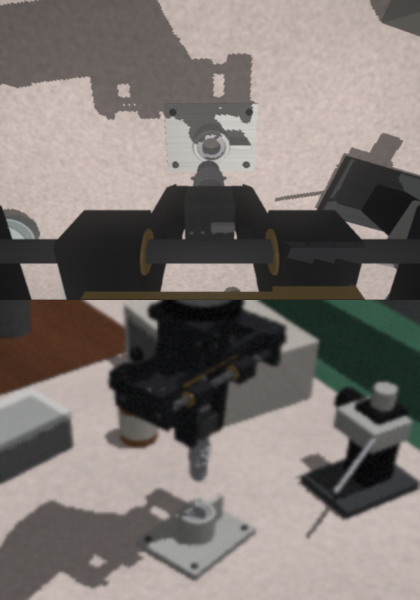

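```bash
cat > fit.py <<'E'
from h import *
from scipy.optimize import least_squares
for n in('wrist','side','top'):
    a=np.load(f'pics/{n}2.png.npz'); d,K,V=a['d'],a['K'],a['V']; P=cloud(d,K,V).reshape(-1,3)
    P=P[d.ravel()>0]
    s=P[np.hypot(P[:,0]-.598,P[:,1]-.117)<.09]
    B=s[abs(s[:,2]-.0455)<.003]
    # rim: annulus 15.2..21, penalise distance outside annulus
    def f(c):
        rr=np.hypot(B[:,0]-c[0],B[:,1]-c[1]); return np.concatenate([np.clip(np.maximum(rr-.021,.0145-rr),0,.005)])
    g=[(np.sum(f((x,y))),x,y) for x in np.arange(.585,.61,.0005) for y in np.arange(.103,.13,.0005)]
    g=np.array(g); k=g[g[:,0]<=g[:,0].min()*1.02+1e-6]; c=k[:,1:].mean(0)
    rr=np.hypot(*(B[:,:2]-c).T); fn=B[(rr>.024)&(rr<.045)]
    print(n,len(B),'boss',c.round(4),'fin',len(fn),np.degrees(np.arctan2(*(fn[:,:2].mean(0)-c)[::-1])).round(1) if len(fn) else '')
    pl=s[abs(s[:,2]-.010)<.004][:,:2]
    b=[]
    for t in np.arange(5,30,.5):
        v=np.radians(t); U=np.array([[np.cos(v),-np.sin(v)],[np.sin(v),np.cos(v)]]); w=np.ptp(np.percentile(pl@U,[1,99],axis=0),axis=0); b.append((w.prod(),t,*w))
    print(' plate',min(b))
    for z0,z1 in((.100,.115),(.115,.13),(.13,.145)):
        S=s[(s[:,2]>z0)&(s[:,2]<z1)&(np.hypot(s[:,0]-.595,s[:,1]-.115)<.016)]
        if len(S)<15: continue
        cam=np.linalg.inv(V)[:2,3]
        h=lambda c:np.hypot(S[:,0]-c[0],S[:,1]-c[1])-.0097
        r_=least_squares(h,[.595,.115],loss='soft_l1',f_scale=.001); print(' shank',z0,len(S),r_.x.round(4),np.abs(r_.fun).mean().round(4))
E
python3 fit.py
```

```text
wrist 1436 boss [0.5975 0.1182] fin 195 17.4
 plate (np.float64(0.009608863217897114), np.float64(18.0), np.float64(0.10829547934245287), np.float64(0.0887282024719784))
 shank 0.1 128 [0.5952 0.1145] 0.0002
 shank 0.115 271 [0.5954 0.1155] 0.0011
 shank 0.13 432 [0.595  0.1162] 0.0006
side 140 boss [0.5961 0.1161] fin 18 16.6
 plate (np.float64(0.009828475147039856), np.float64(16.5), np.float64(0.10980866098795838), np.float64(0.089505463946215))
 shank 0.1 31 [0.5944 0.1142] 0.0009
 shank 0.115 42 [0.5942 0.114 ] 0.001
 shank 0.13 57 [0.594  0.1135] 0.001
top 16 boss [0.6032 0.122 ] fin 0 
 plate (np.float64(0.002180174804605498), np.float64(29.0), np.float64(0.06547828546725798), np.float64(0.03329614984643545))
```

```bash
python3 -c "
from h import *
st();delta([.5969,.1174,.12],17.5)"
```

```text
t 6.8 pos [0.5953 0.1158 0.1688] yawy 17.3 tilt 0.06 q7 -23.7 F [ 0.4  0.3 -2.6] M [-0.05 -0.07  0.01] open 27.4 ff 30.0
shift mm [ 1.05  2.04 48.84] turn [-0.001  0.001 -0.004]
```

```bash
python3 -m inch '-1 .0008 .0012 .01 0 0 0;-1 .0007 .0013 .015 0 0 0;-1 0 0 .014 0 0 0;-1 0 0 .01 0 0 0;-1 0 0 0 0 0 0;-1 0 0 0 0 0 0;-1 0 0 0 0 0 0;-1 0 0 0 0 0 0' >/dev/null
sed -i 's/(.100,.115),(.115,.13),(.13,.145)/(.052,.06),(.06,.075),(.075,.09)/; s/-.595,s\[:,1\]-.115)<.016/-.597,s[:,1]-.118)<.014/;s/\[.595,.115\]/[.597,.118]/; s/B=s.*/B=s[abs(s[:,2]-.0445)<.003]/' fit.py
python3 - <<'E'
from h import *
st()
for n in('side','wrist'): p,d,K,V=shot(n,n+'2.png')
st()
shot('top','top2.png')
a=cv2.imread('pics/wrist2.png')[150:330,180:380];b=cv2.imread('pics/side2.png')[150:240,235:335]
cv2.imwrite('pics/c3.png',np.vstack([cv2.resize(a,(600,300))[:, :],cv2.resize(b,(600,300))]))
E
python3 fit.py
```

```text
t 7.47 pos [0.5981 0.1189 0.1209] yawy 17.4 tilt 0.09 q7 -25.9 F [-1.2 -0.1 -2.3] M [-0.   -0.12  0.03] open 27.8 ff 30.0
t 7.57 pos [0.598  0.1188 0.1209] yawy 17.4 tilt 0.08 q7 -25.9 F [ 0.8 -0.4 -1.6] M [-0.02 -0.08 -0.01] open 27.8 ff 30.0
wrist 1753 boss [0.598 0.117] fin 288 19.8
 plate (np.float64(0.009190048467990567), np.float64(18.0), np.float64(0.10846392066642885), np.float64(0.084729082366972))
 shank 0.06 219 [0.5982 0.1179] 0.0002
 shank 0.075 354 [0.5978 0.1195] 0.0008
side 127 boss [0.5962 0.1169] fin 18 15.4
 plate (np.float64(0.009717363836452789), np.float64(17.5), np.float64(0.10867452254461718), np.float64(0.08941712932268231))
 shank 0.06 37 [0.5975 0.1181] 0.0007
 shank 0.075 47 [0.5976 0.1174] 0.0009
top 0 boss [0.5975 0.1165] fin 0 
 plate (np.float64(0.0009505813549606167), np.float64(15.5), np.float64(0.054269067698782814), np.float64(0.017516080435299924))
```

View pics/c3.png

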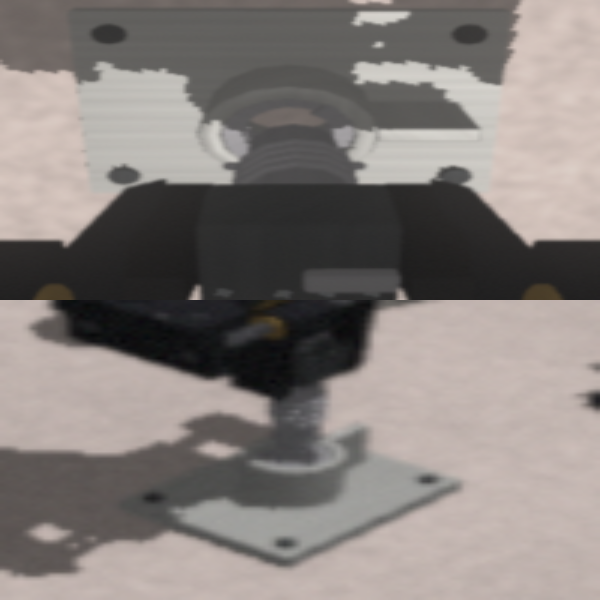

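The shank tip sits over the bore, about 1 mm past the centre. I'll correct by (−0.8, −0.6) mm and lower it while watching the force.

```bash
python3 -m inch '-1 -.0008 -.0006 0 0 0 0;-1 0 0 .003 0 0 0;-1 0 0 .003 0 0 0;-1 0 0 .002 0 0 0;-1 0 0 0 0 0 0;-1 0 0 0 0 0 0'>/dev/null; python3 -c "
from h import *
st()"; python3 -m inch '-1 0 0 .002 0 0 0;-1 0 0 .002 0 0 0;-1 0 0 0 0 0 0;-1 0 0 0 0 0 0'>/dev/null; python3 -c "
from h import *
st()"
```

```text
t 8.12 pos [0.597  0.1177 0.1118] yawy 17.4 tilt 0.03 q7 -26.2 F [ 0.1 -0.1 -2.1] M [-0.06 -0.1   0.  ] open 27.3 ff 30.0
t 8.45 pos [0.597  0.1177 0.1079] yawy 17.4 tilt 0.02 q7 -26.4 F [ 0.2 -0.5 -3.2] M [ 0.05 -0.1   0.  ] open 27.5 ff 30.0
```

```bash
python3 -m inch '-1 0 0 .003 0 0 0;-1 0 0 .003 0 0 0;-1 0 0 0.003 0 0 0;-1 0 0 0.003 0 0 0;-1 0 0 0 0 0 0;-1 0 0 0 0 0 0'>/dev/null; python3 -c "
from h import *
st()"; python3 -m inch '-1 0 0 .002 0 0 0;-1 0 0 .001 0 0 0;-1 0 0 .001 0 0 0;-1 0 0 0 0 0 0'>/dev/null; python3 -c "
from h import *
st()"
```

```text
t 8.95 pos [0.597  0.1177 0.0958] yawy 17.4 tilt 0.03 q7 -27.0 F [ 0.   0.  -2.8] M [ 0.   -0.08  0.02] open 27.7 ff 30.0
t 9.28 pos [0.597  0.1176 0.0919] yawy 17.4 tilt 0.02 q7 -27.1 F [-0.5 -0.3 -2.1] M [-0.07 -0.12  0.  ] open 27.7 ff 30.0
```

```bash
for i in 1 2; do python3 -m inch '-1 0 0 .0007 0 0 0;-1 0 0 0.0007 0 0 0;-1 0 0 0 0 0 0'>/dev/null; python3 -c "
from h import *
st()"; done
```

```text
t 9.53 pos [0.5971 0.1176 0.0906] yawy 17.4 tilt 0.01 q7 -27.2 F [-0.1 -0.2 -2.5] M [-0.04 -0.14  0.07] open 27.9 ff 30.0
t 9.78 pos [0.5973 0.1178 0.0898] yawy 17.4 tilt 0.03 q7 -27.3 F [-1.4 -1.2  3.1] M [-0.17  0.14 -0.06] open 27.6 ff 30.0
```

Contact came at TCP z = 0.090, which puts the head 51.3 mm above the mouth, as expected for the rib facing the fin. Now I'll turn it backward with a light downward load.

```bash
for i in 1 2; do python3 -m inch '-1 0 0 -.00012 0 0 -.07;-1 0 0 -.00012 0 0 -.07;-1 0 0 0 0 0 0'>/dev/null; python3 -c "
from h import *
st()"; done
```

```text
t 10.03 pos [0.5972 0.1178 0.09  ] yawy 25.5 tilt 0.03 q7 -21.2 F [-2.  -0.6  3.1] M [-0.11  0.21  0.01] open 28.0 ff 30.0
t 10.28 pos [0.5974 0.1179 0.0903] yawy 33.5 tilt 0.05 q7 -15.2 F [-1.6 -0.3  4.3] M [-0.07  0.19 -0.03] open 27.7 ff 30.0
```

```bash
for i in 1 2; do python3 -m inch '-1 0 0 -.0001 0 0 -.07;-1 0 0 -.0001 0 0 -.07;-1 0 0 0 0 0 0'>/dev/null; python3 -c "
from h import *
st()"; done
```

```text
t 10.53 pos [0.5971 0.1178 0.0905] yawy 41.4 tilt 0.01 q7 -9.0 F [-1.8 -0.3  5.1] M [-0.15  0.32 -0.04] open 28.0 ff 30.0
t 10.78 pos [0.5971 0.1179 0.0907] yawy 49.5 tilt 0.02 q7 -2.7 F [-1.7 -0.2  5.6] M [-0.14  0.33  0.04] open 27.7 ff 30.0
```

```bash
for i in 1 ; do python3 -m inch '-1 0 0 -.0001 0 0 -.07;-1 0 0 -.0001 0 0 -.05;-1 0 0 0 0 0 0'>/dev/null; python3 -c "
from h import *
st()"; done
```

```text
t 11.03 pos [0.5972 0.1178 0.091 ] yawy 56.3 tilt 0.02 q7 2.8 F [-1.8 -0.8  6.3] M [-0.15  0.33  0.04] open 27.9 ff 30.0
```

```bash
for i in 1 ; do python3 -m inch '-1 0 0 -.0001 0 0 -.06;-1 0 0 0 0 0 0'>/dev/null; python3 -c "
from h import *
st()"; done
```

```text
t 11.2 pos [0.5971 0.1178 0.0911] yawy 59.7 tilt 0.0 q7 5.5 F [-2.7 -1.   6.5] M [-0.15  0.4  -0.  ] open 27.7 ff 30.0
```

```bash
for i in 1 ; do python3 -m inch '-1 0 0 -.0001 0 0 -.06;-1 0 0 0 0 0 0'>/dev/null; python3 -c "
from h import *
st()"; done
```

```text
t 11.37 pos [0.597  0.1178 0.0912] yawy 63.2 tilt 0.01 q7 8.3 F [-2.2 -1.5  6.6] M [-0.23  0.39  0.02] open 27.7 ff 30.0
```

```bash
for i in 1 ; do python3 -m inch '-1 0 0 -.0001 0 0 -.07;-1 0 0 0 0 0 0'>/dev/null; python3 -c "
from h import *
st()"; done
```

```text
t 11.53 pos [0.5971 0.1178 0.0913] yawy 67.2 tilt 0.0 q7 11.6 F [-3.3 -1.5  6.4] M [-0.16  0.44  0.01] open 27.3 ff 30.0
```

```bash
for i in 1 ; do python3 -m inch '-1 0 0 -.0001 0 0 -.07;-1 0 0 0 0 0 0'>/dev/null; python3 -c "
from h import *
st()"; done
```

```text
t 11.7 pos [0.597  0.1178 0.0913] yawy 71.2 tilt 0.0 q7 15.0 F [-2.3 -0.6  7. ] M [-0.09  0.42  0.05] open 27.3 ff 30.0
```

```bash
for i in 1 ; do python3 -m inch '-1 0 0 -.0001 0 0 -.07;-1 0 0 0 0 0 0'>/dev/null; python3 -c "
from h import *
st()"; done
```

```text
t 11.87 pos [0.5968 0.1177 0.0912] yawy 75.2 tilt 0.03 q7 18.3 F [-3.2 -1.3  4.7] M [-0.15  0.41  0.08] open 27.2 ff 30.0
```

```bash
for i in 1 ; do python3 -m inch '-1 0 0 0 0 0 -.05;-1 0 0 0 0 0 0'>/dev/null; python3 -c "
from h import *
st()"; done
```

```text
t 12.03 pos [0.5968 0.1177 0.091 ] yawy 78.0 tilt 0.04 q7 20.6 F [-1.9 -1.1  4.5] M [-0.1   0.47  0.08] open 27.8 ff 30.0
```

```bash
for i in 1 ; do python3 -m inch '-1 0 0 0 0 0 -.05;-1 0 0 0 0 0 0'>/dev/null; python3 -c "
from h import *
st()"; done
```

```text
t 12.2 pos [0.5965 0.1177 0.0905] yawy 80.9 tilt 0.09 q7 23.0 F [-2.3 -0.4  0.5] M [0.03 0.41 0.1 ] open 27.3 ff 30.0
```

```bash
for i in 1 ; do python3 -m inch '-1 0 0 0 0 0 -.05;-1 0 0 0 0 0 0;-1 0 0 0 0 0 0'>/dev/null; python3 -c "
from h import *
st()"; done
```

```text
t 12.45 pos [0.5964 0.1176 0.0901] yawy 83.7 tilt 0.11 q7 25.3 F [-1.8 -0.8 -3.2] M [ 0.14  0.4  -0.02] open 27.7 ff 30.0
```

```bash
for i in 1 ; do python3 -m inch '-1 0 0 .0006 0 0 0;-1 0 0 .0006 0 0 0;-1 0 0 0 0 0 0'>/dev/null; python3 -c "
from h import *
st()"; done
```

```text
t 12.7 pos [0.5966 0.1177 0.0893] yawy 83.8 tilt 0.07 q7 25.4 F [-2.8  1.2 -2.8] M [0.11 0.56 0.09] open 27.6 ff 30.0
```

The upward support has gone (force back to the hanging weight), so the stubs are past the ridge ends at about 66°. I'll follow it down the 6 mm.

```bash
for i in 1 ; do python3 -m inch '-1 0 0 .0008 0 0 0;-1 0 0 .0008 0 0 0;-1 0 0 0 0 0 0'>/dev/null; python3 -c "
from h import *
st()"; done
```

```text
t 12.95 pos [0.5969 0.1177 0.0878] yawy 83.9 tilt 0.03 q7 25.3 F [-3.7  0.7 -4. ] M [ 0.14  0.48 -0.03] open 27.9 ff 30.0
```

```bash
for i in 1 ; do python3 -m inch '-1 0 0 .0006 0 0 0;-1 0 0 .0006 0 0 0;-1 0 0 0 0 0 0'>/dev/null; python3 -c "
from h import *
st()"; done
```

```text
t 13.2 pos [0.597  0.1177 0.0868] yawy 83.9 tilt 0.02 q7 25.2 F [-3.5  0.1 -2.9] M [0.19 0.59 0.01] open 27.3 ff 30.0
```

```bash
for i in 1 ; do python3 -m inch '-1 0 0 .0005 0 0 0;-1 0 0 .0005 0 0 0;-1 0 0 0 0 0 0'>/dev/null; python3 -c "
from h import *
st()"; done
```

```text
t 13.45 pos [0.5971 0.1177 0.0861] yawy 83.9 tilt 0.01 q7 25.2 F [-4.2  0.9  0.6] M [ 0.04  0.73 -0.04] open 27.8 ff 30.0
```

```bash
python3 -m inch '-1 .0003 0 .0002 0 0 .1;-1 0 0 .0002 0 0 .1;-1 0 0 .0002 0 0 .1;-1 0 0 .0002 0 0 .1;-1 0 0 .0002 0 0 .1;-1 0 0 0 0 0 0'>/dev/null; python3 -c "
from h import *
st()"
```

```text
t 13.95 pos [0.5973 0.118  0.0852] yawy 55.1 tilt 0.07 q7 1.3 F [-4.1  0.9 -0.1] M [0.1  0.51 0.03] open 27.7 ff 30.0
```

```bash
python3 -m inch '-1 0 0 .00022 0 0 .11;-1 0 0 .00022 0 0 .11;-1 0 0 .00022 0 0 .11;-1 0 0 .00022 0 0 .11;-1 0 0 .00022 0 0 .11;-1 0 0 .00022 0 0 .11;-1 0 0 .00022 0 0 .11;-1 0 0 .00022 0 0 .11;-1 0 0 0 0 0 0'>/dev/null; python3 -c "
from h import *
st()"
```

```text
t 14.7 pos [0.5977 0.118  0.0836] yawy 4.9 tilt 0.11 q7 -37.2 F [-2.1 -0.3 -0.8] M [ 0.04  0.24 -0.04] open 27.6 ff 30.0
```

```bash
python3 -m inch '-1 0 0 .00022 0 0 .11;-1 0 0 .00022 0 0 .11;-1 0 0 .00022 0 0 .11;-1 0 0 .00022 0 0 .11;-1 0 0 .00022 0 0 .11;-1 0 0 .00022 0 0 .11;-1 0 0 .00022 0 0 .11;-1 0 0 .00022 0 0 .11;-1 0 0 0 0 0 0'>/dev/null; python3 -c "
from h import *
st()"
python3 -m inch '-1 0 0 .00022 0 0 .11;-1 0 0 .00022 0 0 .11;-1 0 0 .00022 0 0 .11;-1 0 0 .00022 0 0 .11;-1 0 0 .00022 0 0 .11;-1 0 0 .00022 0 0 .11;-1 0 0 .00022 0 0 .11;-1 0 0 .00022 0 0 .11;-1 0 0 0 0 0 0'>/dev/null; python3 -c "
from h import *
st()"
```

```text
t 15.45 pos [0.5977 0.1177 0.0818] yawy -45.5 tilt 0.09 q7 -71.8 F [-1.2  0.4  1. ] M [-0.06  0.29 -0.  ] open 27.7 ff 30.0
t 16.2 pos [0.5976 0.117  0.08  ] yawy -95.8 tilt 0.09 q7 -104.3 F [-0.5 -1.7  3.1] M [-0.35  0.28 -0.08] open 27.3 ff 29.9
```

Half a turn is done and the height tracks (6 mm sunk). The last joint is near its range, so I'll regrip: open just clear of the head corners and check how the bolt stands.

```bash
python3 -m inch '.1 0 0 0 0 0 0;.1 0 0 0 0 0 0;.1 0 0 0 0 0 0;.1 0 0 0 0 0 0' >/dev/null
cat > look.py <<'E'
import sys
from h import *
st(); zt=float(sys.argv[1]); c=np.array([.597,.1175])
for n in('wrist','side'):
    p,d,K,V=shot(n,n+'3.png'); P=cloud(d,K,V); hm=(np.hypot(P[...,0]-c[0],P[...,1]-c[1])<.022)
    z=P[...,2][hm&(P[...,2]>zt-.03)&(P[...,2]<zt+.03)]; print(n,'z hist',np.histogram(z,bins=np.arange(zt-.02,zt+.02,.002))[0])
    m=hm&(abs(P[...,2]-zt)<.003); q=P[m]
    if len(q)>20: print(len(q),q.mean(0).round(4),cv2.minAreaRect((q[:,:2]*1000).astype(np.float32)))
a=cv2.imread('pics/wrist3.png')[200:350,180:380];b=cv2.imread('pics/side3.png')[140:230,235:335]
cv2.imwrite('pics/'+sys.argv[2],np.vstack([cv2.resize(a,(600,300)),cv2.resize(b,(600,300))]))
E
python3 look.py .0995 c4.png
```

```text
t 16.53 pos [0.5971 0.118  0.0795] yawy -95.9 tilt 0.04 q7 -104.4 F [-0.4 -0.5  0.2] M [0.02 0.02 0.  ] open 48.2 ff 0.0
wrist z hist [ 124  126  134  132  147  156  155  162  185 1337 1776  232  182    0
    0    0    0    0    0    0]
3278 [0.6017 0.1183 0.0995] ((599.7245483398438, 117.68351745605469), (28.111854553222656, 25.59983253479004), 82.5036849975586)
side z hist [8 3 7 8 5 7 4 8 6 6 6 0 0 0 0 0 0 0 0 0]
```

View pics/c4.png

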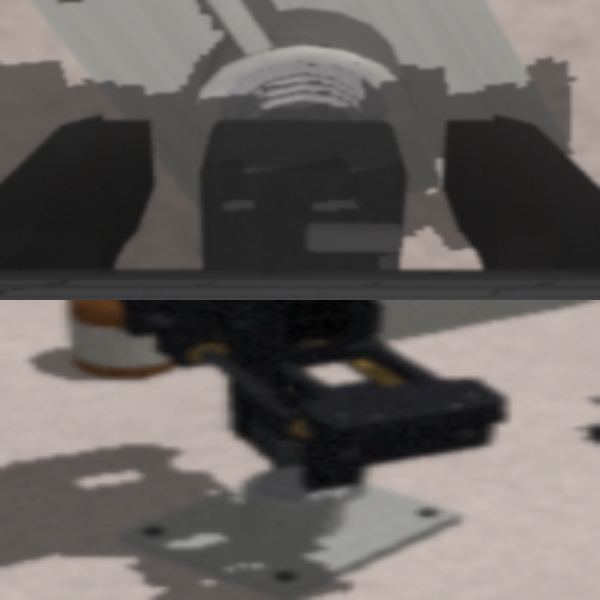

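Released, the bolt stayed put: head top at 0.0995 and rib still to the image right (350,235). Next I'll turn the open gripper back half a turn.

```bash
python3 -m inch '.1 0 0 0 0 0 -.1208;.1 0 0 0 0 0 -.1208;.1 0 0 0 0 0 -.1208;.1 0 0 0 0 0 -.1208;.1 0 0 0 0 0 -.1208;.1 0 0 0 0 0 -.1208;.1 0 0 0 0 0 -.1208;.1 0 0 0 0 0 -.1208;.1 0 0 0 0 0 -.1208;.1 0 0 0 0 0 -.1208;.1 0 0 0 0 0 -.1208;.1 0 0 0 0 0 -.1208;.1 0 0 0 0 0 -.1208'; python3 -m inch '.1 0 0 0 0 0 -.1208;.1 0 0 0 0 0 -.1208;.1 0 0 0 0 0 -.1208;.1 0 0 0 0 0 -.1208;.1 0 0 0 0 0 -.1208;.1 0 0 0 0 0 -.1208;.1 0 0 0 0 0 -.1208;.1 0 0 0 0 0 -.1208;.1 0 0 0 0 0 -.1208;.1 0 0 0 0 0 -.1208;.1 0 0 0 0 0 -.1208;.1 0 0 0 0 0 -.1208;.1 0 0 0 0 0 -.1208;.1 0 0 0 0 0 0;.1 0 0 0 0 0 0'; python3 look.py .0995 c5.png
```

```text
clock: 17.72
tool_pos: [0.597, 0.1176, 0.0796]
eef_rot: [0.741, 0.671, 0.0, 0.0]
contact_force: [-0.4, -0.8, -0.0]
opening: 0.551
finger_force: 0.0
clock: 18.97
tool_pos: [0.5969, 0.1175, 0.0794]
eef_rot: [0.055, 0.999, 0.0, -0.0]
contact_force: [0.9, -0.5, 1.5]
opening: 0.551
finger_force: 0.0
t 18.97 pos [0.5969 0.1175 0.0794] yawy 83.7 tilt 0.01 q7 24.2 F [ 0.9 -0.5  1.5] M [ 0.03 -0.16 -0.05] open 48.5 ff 0.0
wrist z hist [ 132  121  137  133  149  136  164  164  182 1512 1715  262  152    0
    0    0    0    0    0    0]
3400 [0.594  0.1186 0.0995] ((595.712890625, 117.69259643554688), (28.03392219543457, 26.18759536743164), 83.16226196289062)
side z hist [ 5  6  6  6  6  2 11  5  8  8  0  0  0  0  0  0  0  0  0  0]
```

View pics/c5.png

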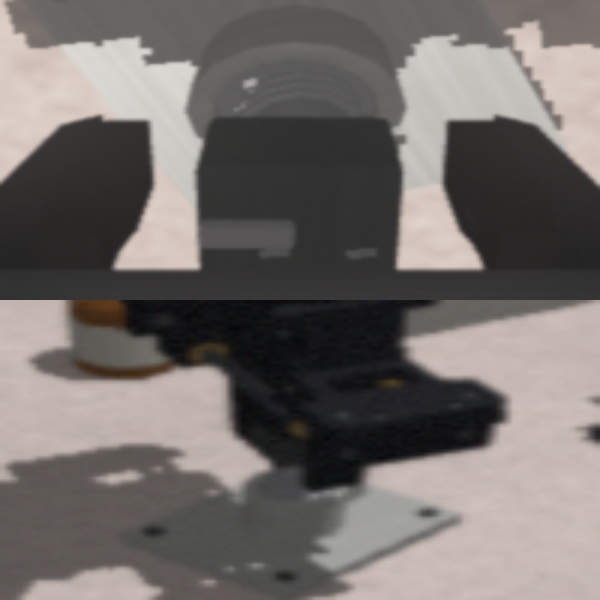

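The bolt hasn't moved (head top 0.0995) and the rib now sits image-left at (245,235), as it should after the half-turn regrip. Now I'll grip and turn the second half.

```bash
python3 -m inch '-.2 0 0 0 0 0 0;-.4 0 0 0 0 0 0;-1 0 0 0 0 0 0;-1 0 0 0 0 0 0;-1 0 0 0 0 0 0;-1 0 0 0 0 0 0;-1 0 0 0 0 0 0' 30 >/dev/null;  python3 -c "
from h import *
st()"
python3 -m inch '-1 0 0 .00022 0 0 .11;-1 0 0 .00022 0 0 .11;-1 0 0 .00022 0 0 .11;-1 0 0 .00022 0 0 .11;-1 0 0 .00022 0 0 .11;-1 0 0 .00022 0 0 .11;-1 0 0 .00022 0 0 .11;-1 0 0 .00022 0 0 .11;-1 0 0 0 0 0 0'>/dev/null; python3 -c "
from h import *
st()"
```

```text
t 19.65 pos [0.5969 0.1177 0.0797] yawy 83.9 tilt 0.01 q7 24.4 F [0.2 0.3 0.8] M [-0.01 -0.19  0.03] open 27.8 ff 30.0
t 20.4 pos [0.5969 0.1175 0.078 ] yawy 33.4 tilt 0.07 q7 -16.9 F [-0.6 -0.6  1.4] M [-0.15 -0.15  0.01] open 27.5 ff 30.0
```

```bash
python3 -m inch '-1 0 0 .00022 0 0 .11;-1 0 0 .00022 0 0 .11;-1 0 0 .00022 0 0 .11;-1 0 0 .00022 0 0 .11;-1 0 0 .00022 0 0 .11;-1 0 0 .00022 0 0 .11;-1 0 0 .00022 0 0 .11;-1 0 0 .00022 0 0 .11;-1 0 0 0 0 0 0'>/dev/null; python3 -c "
from h import *
st()"
python3 -m inch '-1 0 0 .00021 0 0 .11;-1 0 0 .00021 0 0 .11;-1 0 0 .00021 0 0 .11;-1 0 0 .00021 0 0 .11;-1 0 0 .00021 0 0 .11;-1 0 0 .00021 0 0 .11;-1 0 0 .00021 0 0 .11;-1 0 0 .00021 0 0 .11;-1 0 0 0 0 0 0'>/dev/null; python3 -c "
from h import *
st()"
python3 -m inch '-1 0 0 .0002 0 0 .1;-1 0 0 .0002 0 0 .1;-1 0 0 .0002 0 0 .1;-1 0 0 .0002 0 0 .1;-1 0 0 .0002 0 0 .1;-1 0 0 0 0 0 0;-1 0 0 0 0 0 0'>/dev/null; python3 -c "
from h import *
st()"
```

```text
t 21.15 pos [0.5966 0.1175 0.0762] yawy -16.9 tilt 0.07 q7 -53.6 F [-0.7 -0.3  3.2] M [-0.3   0.16 -0.11] open 27.7 ff 30.0
t 21.9 pos [0.5966 0.1177 0.0745] yawy -67.2 tilt 0.04 q7 -87.0 F [-0.9 -0.6  3.2] M [-0.15  0.22 -0.01] open 27.6 ff 30.0
t 22.48 pos [0.5967 0.1177 0.0735] yawy -95.6 tilt 0.03 q7 -105.1 F [-1.1 -0.8  5.2] M [-0.16  0.34 -0.05] open 27.6 ff 30.0
```

```bash
python3 look.py .0935 c6.png
python3 - <<'E'
from h import *
a=np.load('pics/wrist3.png.npz'); P=cloud(a['d'],a['K'],a['V']); m=(np.hypot(P[...,0]-.597,P[...,1]-.1175)<.012)&(P[...,2]>.088)&(P[...,2]<.0965)
print(np.median(P[m][:,2]))
E
```

```text
t 22.48 pos [0.5967 0.1177 0.0735] yawy -95.6 tilt 0.03 q7 -105.1 F [-1.1 -0.8  5.2] M [-0.16  0.34 -0.05] open 27.6 ff 30.0
wrist z hist [ 183  162  182  205  191  223  285  291  310 1861 1483  326  225   82
  115  125  451  406    9    8]
3617 [0.6016 0.1169 0.0934] ((599.6710205078125, 117.134033203125), (39.53077697753906, 26.112098693847656), 85.52836608886719)
side z hist [ 5  4  6  7  3  7  3  6  7 11  6  1  1  0  1  0  0  0  0  0]
22 [0.5851 0.1129 0.0929] ((586.8633422851562, 116.0046157836914), (30.332763671875, 9.409907341003418), 86.18347930908203)
0.09354849375894585
```

View pics/c6.png

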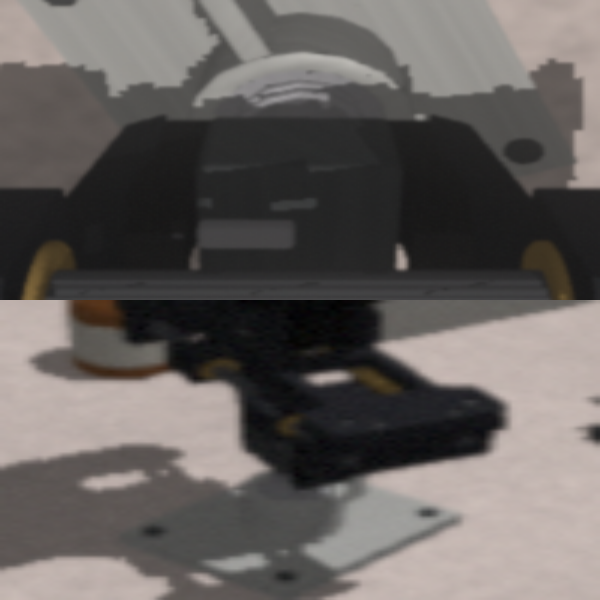

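The bolt is gripped square by its head with the rib at (245,235), and the head top is at 0.0935. That puts the head 35.5 mm above the mouth, exactly one turn, so I'm handing it in.

```bash
python3 -c "
from plant import r
print(r.finish_job())"
```

```text
the job is handed in; nothing more can be done
None
```

The job is handed in: the bolt dropped into the thread after about 66° backward, was turned one full turn forward (359° measured, with one regrip halfway) to 35.5 mm above the mouth, and is held upright by its head.

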